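Clear the block battery jammed in the AAA dispenser

ROBOT

A 6-joint arm with a two-finger parallel gripper is mounted at the origin on the work surface. World frame = base frame: x ahead of the robot, y to its left, z up, the work surface at z = 0. Lengths are in m, angles in rad, forces in N, time in s.
With the tool pointing down it reaches from about 0.35 to 0.975 m from the base axis. Payload 4.9 kg.
Tool frame: the origin (TCP) lies on the centre line of the jaws, within the pads' length; the fingertips stand 8 mm ahead of it and the grasp point (between the pads) lies 11 mm behind it; z points along the fingers, y is the direction in which the jaws open and shut (so a half turn about z gives the same grasp; the last joint's range is limited). The gripper opens to 85 mm and grips with 20 to 120 N. Pads are 22 mm wide; open, the fingers measure 114 mm over their backs; the gripper's body (76 mm by 85 mm) begins 54 mm behind the grasp point. The pads swing forward as they close: fully open they stand 13 mm farther back than shut.
Start: joints at [-1.357, 0.053, 1.613, -0, 1.476, -0.119], TCP at [0.204, -0.591, 0.239] pointing down, gripper open.
Joint ranges: [-3.01, 3.01], [-1.01, 2.22], [0.06, 2.58], [-1.02, 4.17], [0.09, 2.62], [-3.14, 3.14]. Speed limits (rad/s): [2.57, 2.57, 3.14, 3.14, 3.14, 3.14].

INTERFACE

Orientations are given as a unit quaternion [w, x, y, z].
In Python, from plant import manip gives the robot as it stands.
- The arm moves only by the tool step_arm, never from a script. Its argument "deltas" is a list of rows, each a list of 7 numbers: the shift along the tool's x, y, z in m, then the turn, a rotation vector about the tool's x, y, z in rad, then the gripper command: -1 is fully open, 1 is shut, values between are in proportion. In form: [[dx, dy, dz, ax, ay, az, hand], ...]. A call has 1 to 20 rows; each row is the pose to reach, as a shift and turn from the pose commanded when the call began, along the tool's axes at that moment; what a row does not reach only later rows make up. A row lasts 1/10 s, in which the tool goes at most 50 mm and 8.59 degrees, less where a joint would pass 70% of its speed; a pose out of reach is approached as far as the arm can. A call with a gripper value outside its range is refused whole. The fingers move at their own pace and stop on an object; the grip force is fixed at half the most. Time passes only in rows, so rows that repeat a pose let the fingers close. It gives the time, the measured TCP pose, the force and the opening at its end, in the units of the state.
- manip.state(): the state, without advancing time (a new reading comes with each control period).
- manip.grab_frame(name): name is "scene" or "top"; returns the picture (384x512x3 uint8, red, green, blue); there is no depth.
- manip.get_calibration(name): a dict with "fov_y" (degrees; the focal length in pixels is half the picture's height over the tangent of half this angle, whatever the lens; pixels are square), "cx", "cy" (the principal point, pixels), "R" (3x3) and "t" (3): a world point X has camera coordinates R X + t. Camera axes: x right, y down, z forward; pixel columns grow to the right and rows downward; lengths in m; the calibration is good to about 2 mm. A picture is of the moment at which its call begins. get_calibration takes no time and is no camera call.
- manip.job_done(): hands the job in, once; it reports no verdict.
The state is a dict: "time": time; "joint_pos": joint angles; "joint_vel": joint speeds; "joint_efforts": joint torques, N m; "tool_pos": TCP position; "tool_rot": TCP orientation; "contact_force": force on the tool from outside, world axes, zero at the start; "ft_torque": the same for the moment, N m; "gripper_width": opening from 0.0 (shut) to 1.0 (fully open).
Only numpy, scipy, OpenCV 4.12 (cv2) and the standard library are available. Lean on these libraries where they do the work, as an engineer would, in place of code of your own. Each camera call takes 0.05 s, during which the arm holds its last target.

TASK

A square nine-volt block battery was dropped into the AAA cell dispenser by mistake and has jammed crosswise in the funnel of its steep chute, under the two clear keeper strips. Reach through the slot between the strips, push the block back up the chute into the open hopper at the top, then lift it out from under the open lid and lower it gently into the open round tin. Leave the two cells lying in the pick-up trough, and do not shove or upset the tin or the other things standing about.

Things in the scene. Friction and masses are not known exactly. Their poses are not given: they have to be found in the camera images.
- dispenser: Fixed dispenser for AAA cells in plywood and clear plastic, 280 long (x), 88 wide (y), 300 high with its lid open, symmetric about y = 0. Origin: on its middle line under the underside, 134 behind the front end. Its x axis points level from the pick-up trough (low end) by way of the steep chute to the loading hopper (high end); z up. The points below have the same axes; sizes in mm.
- crest (a point): On the floor, middle of the line where chute and hopper floors meet: x 15, z 98 in the dispenser's frame. The chute floor falls from here towards -x at 38 degrees, 140 long, down to the trough. Clear walls 24 high, square to the floor, flank the chute.
- throat (a point): Middle of the chute floor at the narrow end of the funnel, 75 below the crest along the slope. Inner width 46 from here down to the trough; from here up it widens evenly to 76 at the crest.
- slot (a point): Middle of the slot, level with the top of the two clear keeper strips, 27 above the chute floor (square to it) and 68 below the crest along the slope. The strips, 3 thick, lie on the walls from 12 to 124 below the crest and leave an open slot 34 wide along the middle of the chute.
- hopper (a point): On the middle line of the hopper floor, 59 above the crest along the floor, which rises at 22 degrees from the crest to the back wall, 135 away. Inside width 76; plywood side and back walls stand about 32 above the floor. Open to the chute at the crest.
- lid_edge (a point): Middle of the free edge of the clear loading lid (86 wide). The lid is hinged along the top of the hopper's back wall and fixed open by a stay, square to the hopper floor, so it leans 22 degrees from vertical over the hopper; this edge is 165 above the hopper floor line, square to it. A hand coming straight down meets it: come in leaning like the lid.
- block_mid (a point): Centre of the loose block battery (plain grey metal box with two round snap terminals on one end), 26.5 (its x) by 48.5 (its y, the long way) by 17.5 (its z, thickness), about 45 g. It starts flat on the chute floor, about 20 degrees from straight across, wedged between the funnel walls some 50 below the crest. It slides down the steep chute if let go, but stays put by friction on the hopper floor.
- tin_in (a point): Centre of the inner floor of the loose round aluminium tin, open, its lid off: 108 outside diameter, 34 high, inner floor 3 above the table, inner diameter about 100, wall 3. z up.
- trough (a point): Middle of the pick-up trough, 5 above its floor, where the two AAA cells lie side by side.
- cell0_mid (a point): Centre of the front AAA cell (10.5 diameter, 44.5 long) lying across the trough; stays there.
- cell1_mid (a point): Centre of the other AAA cell in the trough; stays there.
- tin_lid: Lid of the tin, a plain aluminium disc 112 across, 12 high, lying on the table; origin at its underside. Leave it.
- remote_mid (a point): Centre of the white fan remote, 125 by 40 by 15, lying on the table. Leave it.
- vase_mid (a point): Half-way up the empty glass bud vase, 145 high, 70 across at the belly; stands upright. Leave it.
- organizer_mid (a point): Centre of the clear pill organizer with seven lids, 38 by 182 by 28. Leave it.
- case_mid (a point): Centre of the dark spectacle case, 160 by 62 by 36. Leave it.
- dish: White ceramic dish, 100 across, 28 high; origin at its underside. Leave it.
Mind the look-alikes: they are no part of the job. Of the things shaped like the part that bears block_mid, the dark steel one is meant. Leave any yellow look-alike of the part that bears tin_in alone.

How it is judged:
By the outcome, as a careful person would: the job done as asked, in the order asked, and still so for the second after the job is handed in, with the robot touching nothing.
It also fails if it takes over 61 s, if anything falls off the work surface, if the arm or the gripper's body presses on something with over 40 N, if the wrist force passes 120 N, or if a joint passes its speed limit or range.

## Working session

There is one attempt and no reset: what is moved stays moved. The work goes in short steps, Python scripts to look and compute and a tool call to move; the robot and the scene stay as the last step left them, time stands still between calls to the robot, and variables do not carry over. Pictures are saved under pics/ and viewed, and the job is handed in when it is done.

Besides the shell and the picture viewer there is one more tool, called after ">>>" by a JSON object that holds its "fn" and its "kwargs". step_arm: Moves the arm, as the interface text tells. Its arguments: {"type":"object","properties":{"deltas":{"type":"array"}},"required":["deltas"]}

```bash
mkdir -p pics; ls; python3 - <<'E'
from plant import manip
import cv2
print(manip.state())
for n in("scene","top"):
    c=manip.get_calibration(n);print(n,c)
    im=manip.grab_frame(n);cv2.imwrite(f"pics/{n}0_raw.png",im[:,:,::-1]);cv2.imwrite(f"pics/{n}0.png",cv2.resize(im[:,:,::-1],(800,600),interpolation=cv2.INTER_CUBIC))
E
```

```text
pics
{'time': 0.0, 'joint_pos': array([-1.35696201e+00,  5.33521189e-02,  1.61428417e+00, -3.56098636e-06,
        1.47600574e+00, -1.18971966e-01]), 'joint_vel': array([-0.00069631,  0.00075257, -0.00083035,  0.0022557 , -0.00024232,
       -0.00022706]), 'joint_efforts': array([ 1.57390873e-04, -3.93684912e+01, -3.70175242e+01, -8.83266648e-05,
        7.11389715e-03,  6.76430176e-06]), 'tool_pos': array([ 0.20407229, -0.59010559,  0.23807182]), 'tool_rot': array([-1.02345165e-03,  9.86186369e-01,  1.65636334e-01, -5.03542716e-05]), 'contact_force': array([-0.11654771, -0.98702134,  0.32765364]), 'ft_torque': array([-0.01166477, -0.02040628, -0.0191388 ]), 'gripper_width': 0.999741110417943}
scene {'fov_y': 45.9393934347361, 'cx': 255.36001654488837, 'cy': 191.34549245849152, 'R': array([[ 0.83522613,  0.54955911, -0.01954747],
       [ 0.30656534, -0.49484327, -0.81310997],
       [-0.45652493,  0.67313812, -0.5817818 ]]), 't': array([-0.5125638,  0.0042381,  1.6371783])}
top {'fov_y': 55.29050547803653, 'cx': 252.60057902721798, 'cy': 194.97872559208002, 'R': array([[ 0.02732479, -0.99949122, -0.01645158],
       [-0.98141863, -0.02369657, -0.19040996],
       [ 0.18992324,  0.0213488 , -0.9815668 ]]), 't': array([0.02692352, 0.61726277, 1.08874813])}
```

View pics/scene0.png

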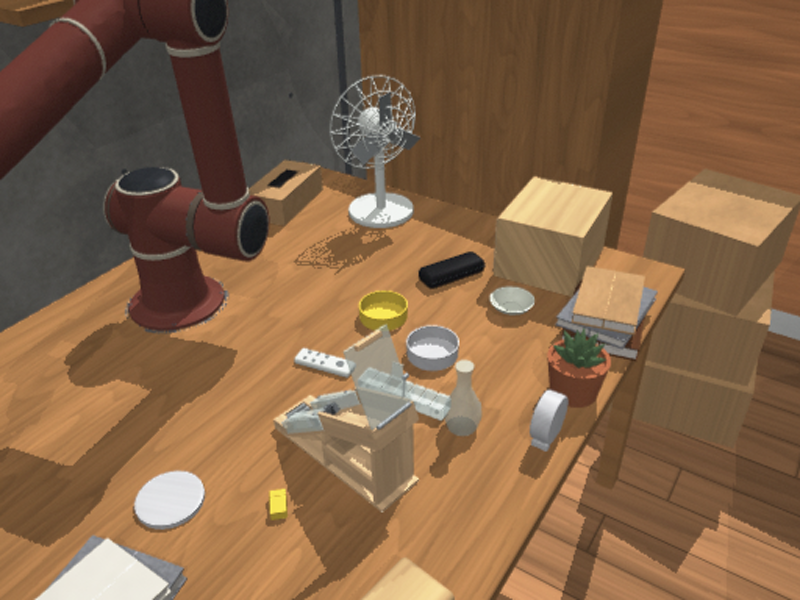

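View pics/top0.png

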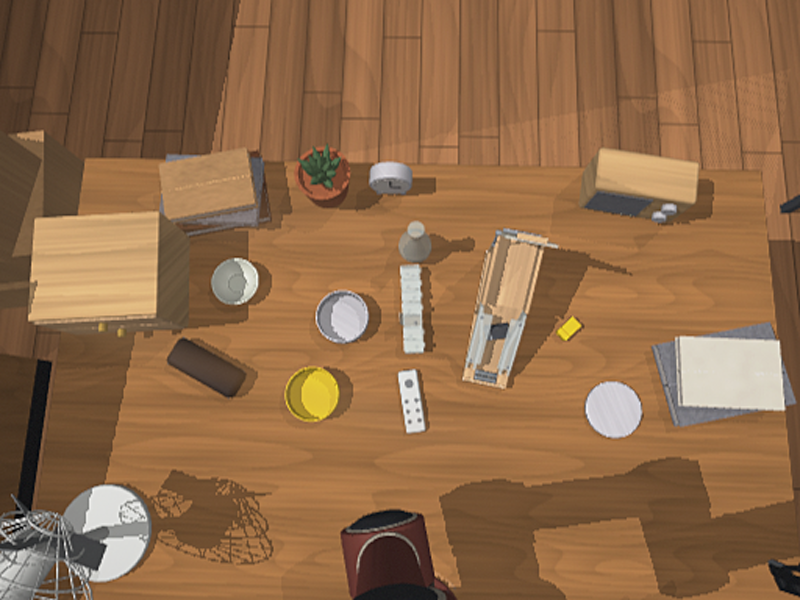

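```bash
python3 - <<'E'
import cv2
a=cv2.imread('pics/top0_raw.png')[135:260,280:390];cv2.imwrite('pics/tz.png',cv2.resize(a,None,fx=4.8,fy=4.8,interpolation=cv2.INTER_CUBIC))
a=cv2.imread('pics/scene0_raw.png')[200:335,165:315];cv2.imwrite('pics/sz.png',cv2.resize(a,None,fx=4.4,fy=4.4,interpolation=cv2.INTER_CUBIC))
E
```

```text
(no output)
```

View pics/tz.png

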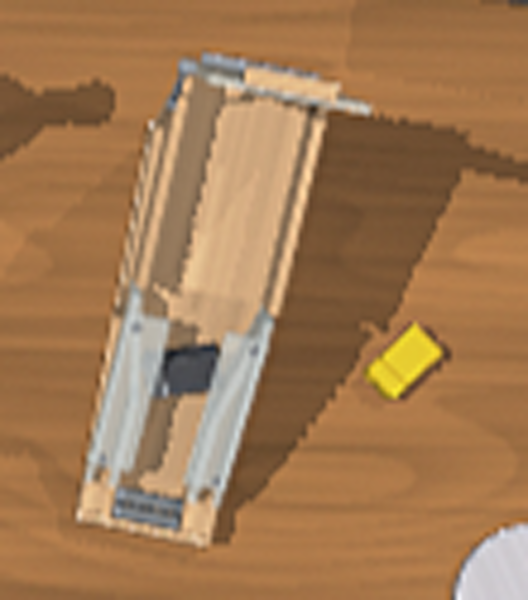

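View pics/sz.png

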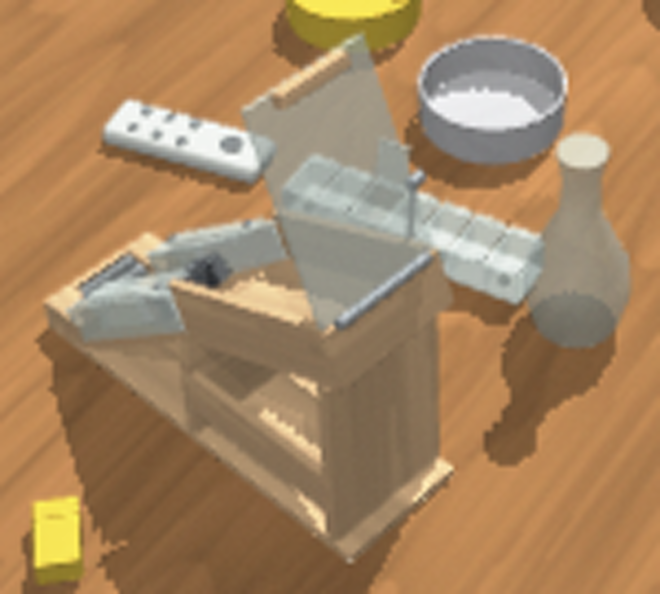

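```bash
cat > h.py <<'E'
import numpy as np, cv2
from plant import manip
C={n:manip.get_calibration(n) for n in("scene","top")}
def f(n): return 192/np.tan(np.radians(C[n]['fov_y']/2))
def proj(n,X):
    c=C[n];p=np.asarray(X)@np.array(c['R']).T+c['t'];return p[...,:2]/p[...,2:]*f(n)+[c['cx'],c['cy']]
def ray(n,u,v):
    c=C[n];d=np.array([(u-c['cx'])/f(n),(v-c['cy'])/f(n),1]);R=np.array(c['R']);o=-R.T@np.array(c['t']);return o,R.T@d
def onz(n,u,v,z):
    o,d=ray(n,u,v);return o+d*(z-o[2])/d[2]
def tri(a,b):
    A=[];B=[]
    for n,u,v in(a,b):
        o,d=ray(n,u,v);d=d/np.linalg.norm(d);P=np.eye(3)-np.outer(d,d);A.append(P);B.append(P@o)
    return np.linalg.lstsq(np.vstack(A),np.hstack(B),rcond=None)[0]
c38,s38=np.cos(np.radians(38)),np.sin(np.radians(38));c22,s22=np.cos(np.radians(22)),np.sin(np.radians(22))
def chute(s,y,h): return np.array([15-s*c38-h*s38,y,98-s*s38+h*c38])/1000
def hop(s,y,h): return np.array([15+s*c22-h*s22,y,98+s*s22+h*c22])/1000
E
cat > fit.py <<'E'
from h import *
from scipy.optimize import least_squares
tz=lambda x,y:("top",280+x/4.8-.4,135+y/4.8-.4)
sz=lambda x,y:("scene",165+x/4.4-.4,200+y/4.4-.4)
P=[("rearR",(.146,-.044,0),sz(352,562)),("rearL",(.146,.044,0),sz(452,478)),
("lidR?",hop(135,-43,165),sz(243,108)),("lidL",hop(135,43,165),sz(362,38)),
("lidRt",hop(135,-43,165),tz(370,107)),("lidLt",hop(135,43,165),tz(185,68)),
("sLl",chute(124,17,27),tz(118,483)),("sRl",chute(124,-17,27),tz(190,500)),
("sLu",chute(12,17,27),tz(168,318)),("sRu",chute(12,-17,27),tz(228,333)),]
def w(p,X): 
    c,s=np.cos(p[2]),np.sin(p[2]);return np.array([p[0]+c*X[0]-s*X[1],p[1]+s*X[0]+c*X[1],X[2]])
def res(p): return np.concatenate([proj(q[0],w(p,X))-q[1:] for _,X,q in P])
r=least_squares(res,[.55,-.15,0],loss='soft_l1')
print(r.x,np.degrees(r.x[2]))
for (n,_,_),e in zip(P,r.fun.reshape(-1,2) if len(r.fun)==2*len(P) else res(r.x).reshape(-1,2)):print(n,e.round(1))
E
python3 fit.py; python3 - <<'E'
from h import *
for n in C:
    c=C[n];R=np.array(c['R']);print(n,-R.T@np.array(c['t']))
E
```

```text
[ 0.59997192 -0.16282665 -0.18367228] -10.52364655656544
rearR [0.4 0.5]
rearL [ 1.2 -0.6]
lidR? [-0.5 -0.1]
lidL [-0.3 -1.6]
lidRt [-0.1  1.4]
lidLt [4.4 2.7]
sLl [ 2.4 -2.9]
sRl [-1.8 -4.2]
sLu [0.4 0.3]
sRu [-0.8 -0.5]
scene [ 1.17422012 -0.81826582  0.94590726]
top [0.39827892 0.01829337 1.18665494]
```

```bash
sed -i '/^P=/,/^def w/{s/("lidLt",[^)]*)*,tz(185,68)),//;s/^("sLl".*$//}' fit.py; sed -n 5,12p fit.py; cat >> fit.py <<'E'
np.save('disp.npy',r.x)
p=r.x
L=[]
for y in(17,-17): L+= [(chute(12,y,27),chute(124,y,27))]
for y in(38,-38): L+=[(hop(0,y,0),hop(135,y,0)),(chute(0,y,0),chute(75,y*23/38,0)),(chute(75,y*23/38,0),chute(140,y*23/38,0))]
L+=[(hop(0,-38,0),hop(0,38,0)),(hop(135,-43,165),hop(135,43,165)),(hop(135,-43,32),hop(135,-43,165)),(chute(75,-23,0),chute(75,23,0))]
b=[(.146,.044,0),(.146,-.044,0),(-.134,-.044,0),(-.134,.044,0)]
L+=[(b[i],b[i-1]) for i in range(4)]
for n,(x0,y0,x1,y1),k,o in(("top",(280,135,390,260),4.8,'tf'),("scene",(165,200,315,335),4.4,'sf')):
    a=cv2.resize(cv2.imread(f'pics/{n}0_raw.png')[y0:y1,x0:x1],None,fx=k,fy=k,interpolation=cv2.INTER_CUBIC)
    for A,B in L:
        q=[tuple(int(t) for t in (proj(n,w(p,X))+.4-[x0,y0])*k) for X in(A,B)]
        cv2.line(a,q[0],q[1],(0,0,255),1)
    cv2.imwrite(f'pics/{o}.png',a)
E
python3 fit.py
```

```text
P=[("rearR",(.146,-.044,0),sz(352,562)),("rearL",(.146,.044,0),sz(452,478)),
("lidR?",hop(135,-43,165),sz(243,108)),("lidL",hop(135,43,165),sz(362,38)),
("lidRt",hop(135,-43,165),tz(370,107)),

("sLu",chute(12,17,27),tz(168,318)),("sRu",chute(12,-17,27),tz(228,333)),]
def w(p,X): 
    c,s=np.cos(p[2]),np.sin(p[2]);return np.array([p[0]+c*X[0]-s*X[1],p[1]+s*X[0]+c*X[1],X[2]])
def res(p): return np.concatenate([proj(q[0],w(p,X))-q[1:] for _,X,q in P])
[ 0.6006758  -0.163246   -0.18855256] -10.803265957025813
rearR [0.3 0.9]
rearL [ 1.2 -0.2]
lidR? [-0.5  0.1]
lidL [-0.2 -1.3]
lidRt [0.2 1.2]
sLu [ 0.5 -0. ]
sRu [-0.7 -0.7]
```

View pics/tf.png

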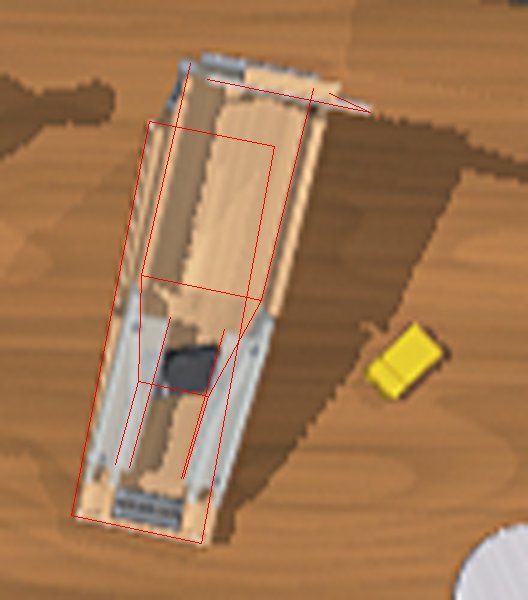

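View pics/sf.png

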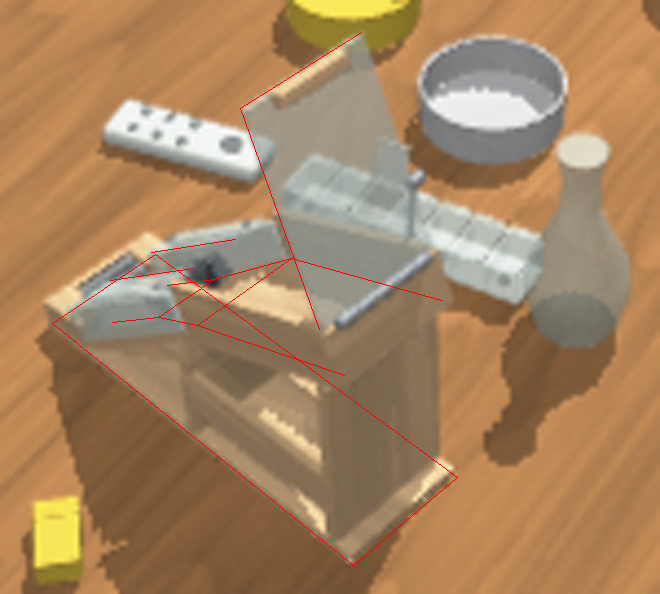

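```bash
cat > meas.py <<'E'
from h import *
p=np.load('disp.npy')
ct,st=np.cos(p[2]),np.sin(p[2]);Rz=np.array([[ct,-st,0],[st,ct,0],[0,0,1]])
D=lambda X:Rz@np.array(X)+[p[0],p[1],0]
Di=lambda W:Rz.T@(np.array(W)-[p[0],p[1],0])
def cast(n,u,v,P0,N):
    o,d=ray(n,u,v);P0=D(P0);N=Rz@N;return Di(o+d*(N@(P0-o))/(N@d))
nC=np.array([-s38,0,c38]);nH=np.array([-s22,0,c22])
def chc(X): # dispenser pt -> s,y,h chute (mm)
    v=(X-np.array([.015,0,.098]))*1000;return np.array([-v[0]*c38-v[2]*s38,v[1],v@nC])
def hoc(X):
    v=(X-np.array([.015,0,.098]))*1000;return np.array([v[0]*c22+v[2]*s22,v[1],v@nH])
E
python3 - <<'E'
from meas import *
im=cv2.imread('pics/top0_raw.png');g=im.max(2)
roi=np.zeros_like(g);roi[200:222,308:332]=1
m=((g<85)&(roi>0)).astype('uint8')
n,l,s,c=cv2.connectedComponentsWithStats(m);i=1+s[1:,4].argmax();print(s[i],c[i])
cn=cv2.findContours((l==i).astype('uint8'),0,1)[0][0][:,0]
r=cv2.boxPoints(cv2.minAreaRect(cn));print(r)
for q in list(r)+[c[i]]: print(chc(cast("top",*q,chute(50,0,17.5),nC)).round(1))
# tin
hsv=cv2.cvtColor(im,cv2.COLOR_BGR2HSV)
sub=im[175:230,190:250];print()
m=((hsv[...,1]<70)).astype('uint8');mm=np.zeros_like(m);mm[175:230,190:245]=m[175:230,190:245]
n,l,s,c=cv2.connectedComponentsWithStats(mm);i=1+s[1:,4].argmax();print(s[i],c[i])
cn=cv2.findContours((l==i).astype('uint8'),0,1)[0][0];e=cv2.fitEllipse(cv2.convexHull(cn));print(e)
o=onz("top",*e[0],.030);print('tin',o)
import numpy as np
h=cv2.convexHull(cn)[:,0];W=np.array([onz("top",*q,.034)[:2] for q in h]);(cc,rr)=cv2.minEnclosingCircle(W.astype('float32'));print(cc,rr)
for nm,(x,y) in dict(vase=(415,232),org1=(411,270),org2=(412,350),ytin=(313,394),remote=(411,400)).items():print(nm,onz("top",x*.64,y*.64,.03).round(3))
cv2.imwrite('pics/z2.png',np.hstack([cv2.resize(im[170:235,185:265],None,fx=5,fy=5,interpolation=0),cv2.resize(im[190:255,295:345],None,fx=5,fy=5,interpolation=0)]))
E
```

```text
[314 207  12  10  90] [319.15555556 211.11111111]
[[314. 207.]
 [325. 207.]
 [325. 216.]
 [314. 216.]]
[37.8 14.2 17.5]
[ 30.1 -17.5  17.5]
[ 60.2 -25.1  17.5]
[68.1  7.  17.5]
[47.9 -4.1 17.5]

[202 186  34  34 921] [218.75570033 202.33876221]
((218.76853942871094, 202.3248291015625), (33.88637161254883, 34.14757537841797), 139.51429748535156)
tin [0.59546969 0.15128449 0.03      ]
(0.5946626663208008, 0.15130575001239777) 0.05602596327662468
vase [0.779 0.005 0.03 ]
org1 [0.696 0.012 0.03 ]
org2 [0.529 0.006 0.03 ]
ytin [0.436 0.202 0.03 ]
remote [0.429 0.006 0.03 ]
```

View pics/z2.png

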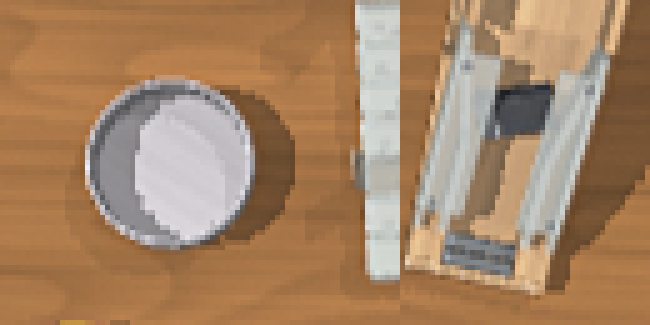

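```bash
cat > mv.py <<'E'
from meas import *
from scipy.spatial.transform import Rotation as Ro
def rot(th,yawoff=0,az=None):
    # tool y up-slope at tilt th(deg), z pointing +x down
    a=p[2]+np.radians(yawoff) if az is None else az
    t=np.radians(th);A=np.array([[np.cos(a),-np.sin(a),0],[np.sin(a),np.cos(a),0],[0,0,1]])
    z=np.array([np.sin(t),0,-np.cos(t)]);y=np.array([np.cos(t),0,np.sin(t)]);x=np.cross(y,z)
    return A@np.stack([x,y,z],1)
def cur():
    s=manip.state();q=s['tool_rot'];return s,np.array(s['tool_pos']),Ro.from_quat([q[1],q[2],q[3],q[0]]).as_matrix()
def delta(tip,R,ext=.008):
    s,P,R0=cur();T=np.array(tip)-R[:,2]*ext
    d=R0.T@(T-P);v=Ro.from_matrix(R0.T@R).as_rotvec()
    print('t',s['time'],'d',d.round(4),'rv',v.round(4),'TCP',T.round(3));return d,v
E
python3 - <<'E'
from mv import *
delta(D(chute(98,0,60)),rot(38))
E
```

```text
t 0.1 d [ 0.424  -0.3255  0.1476] rv [-0.6019  0.3464 -1.0097] TCP [ 0.498 -0.144  0.091]
```

```bash
python3 - <<'E'
from mv import *
delta(D(chute(98,0,150)),rot(38))
E
```

```text
t 0.1 d [ 0.376  -0.3532  0.0767] rv [-0.6019  0.3464 -1.0097] TCP [ 0.444 -0.133  0.162]
```

>>> {"fn": "step_arm", "kwargs": {"deltas": [[0.376,-0.353,0.077,-0.602,0.346,-1.01,1],[0.376,-0.353,0.077,-0.602,0.346,-1.01,1],[0.376,-0.353,0.077,-0.602,0.346,-1.01,1],[0.376,-0.353,0.077,-0.602,0.346,-1.01,1],[0.376,-0.353,0.077,-0.602,0.346,-1.01,1],[0.376,-0.353,0.077,-0.602,0.346,-1.01,1],[0.376,-0.353,0.077,-0.602,0.346,-1.01,1],[0.376,-0.353,0.077,-0.602,0.346,-1.01,1],[0.376,-0.353,0.077,-0.602,0.346,-1.01,1],[0.376,-0.353,0.077,-0.602,0.346,-1.01,1],[0.376,-0.353,0.077,-0.602,0.346,-1.01,1],[0.376,-0.353,0.077,-0.602,0.346,-1.01,1],[0.376,-0.353,0.077,-0.602,0.346,-1.01,1],[0.376,-0.353,0.077,-0.602,0.346,-1.01,1],[0.376,-0.353,0.077,-0.602,0.346,-1.01,1],[0.376,-0.353,0.077,-0.602,0.346,-1.01,1]]}}

```text
time: 1.7
tool_pos: [0.4439, -0.1355, 0.1625]
tool_rot: [0.252, 0.729, 0.602, 0.207]
contact_force: [-0.4, 0.2, 0.2]
gripper_width: 0.001
```

```bash
python3 - <<'E'
from mv import *
print(manip.state()['joint_pos'].round(2),manip.state()['gripper_width'])
delta(D(chute(98,0,150)),rot(38));delta(D(chute(98,0,50)),rot(38))
cv2.imwrite('pics/s1.png',cv2.resize(manip.grab_frame("scene")[100:350,80:400,::-1],None,fx=2.3,fy=2.3,interpolation=cv2.INTER_CUBIC))
E
```

```text
[-0.61 -0.81  2.48  0.33  0.88 -0.55] 0.0011970122265800342
t 1.7 d [ 0.0022 -0.0005  0.0001] rv [ 0.0008  0.0033 -0.0005] TCP [ 0.444 -0.133  0.162]
t 1.7 d [ 0.0025 -0.0006  0.1001] rv [ 0.0008  0.0033 -0.0005] TCP [ 0.504 -0.145  0.083]
```

View pics/s1.png

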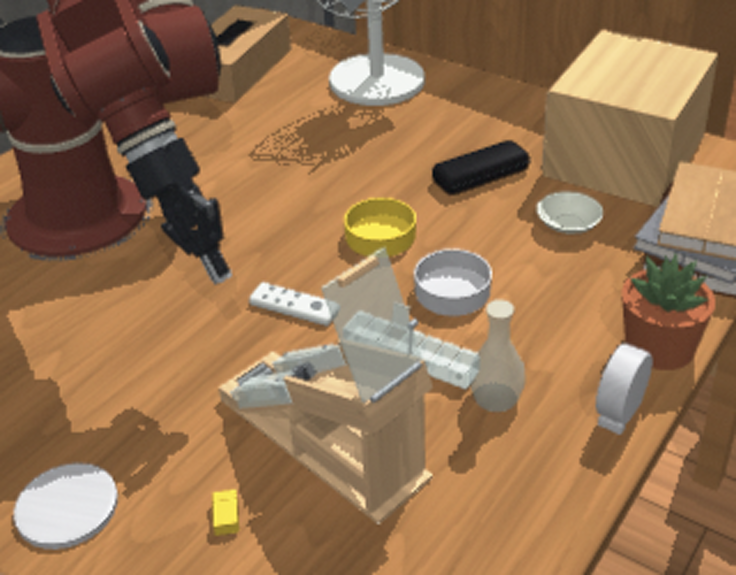

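>>> {"fn": "step_arm", "kwargs": {"deltas": [[0.0025,-0.0006,0.04,0,0.003,0,1],[0.0025,-0.0006,0.08,0,0.003,0,1],[0.0025,-0.0006,0.1,0,0.003,0,1],[0.0025,-0.0006,0.1,0,0.003,0,1],[0.0025,-0.0006,0.1,0,0.003,0,1]]}}

```text
time: 2.25
tool_pos: [0.5044, -0.1437, 0.0829]
tool_rot: [0.25, 0.728, 0.603, 0.208]
contact_force: [-0.6, -0.5, 0.4]
gripper_width: -0.001
```

```bash
cat > look.py <<'E'
import sys
from mv import *
k=sys.argv[1]
a=manip.grab_frame("top")[:,:,::-1];b=manip.grab_frame("scene")[:,:,::-1]
cv2.imwrite(f'pics/{k}_top.png',a);cv2.imwrite(f'pics/{k}_scene.png',b)
s,P,R=cur();tip=P+R[:,2]*.008
print('tip chute',chc(Di(tip)).round(1),'hop',hoc(Di(tip)).round(1),'F',s['contact_force'].round(1),'g',s['gripper_width'],'t',s['time'])
print('proj tip top',proj("top",tip).round(1),'scene',proj("scene",tip).round(1))
A=cv2.resize(a[120:260,270:400],None,fx=3,fy=4.0*3/4,interpolation=cv2.INTER_CUBIC)
B=cv2.resize(b[170:310,150:310],None,fx=2.5,fy=2.5,interpolation=cv2.INTER_CUBIC)
H=np.zeros((420,800,3),'uint8');H[:A.shape[0],:A.shape[1]]=A;H[:B.shape[0],395:395+B.shape[1]]=B
cv2.imwrite(f'pics/{k}.png',H)
E
python3 look.py v1
```

```text
tip chute [96.8  0.9 50.9] hop [-107.1    0.9   22.2] F [ 0.1 -0.2  0.7] g 0.0006321893707228265 t 2.35
proj tip top [313.8 229.9] scene [195.1 251.9]
```

View pics/v1.png

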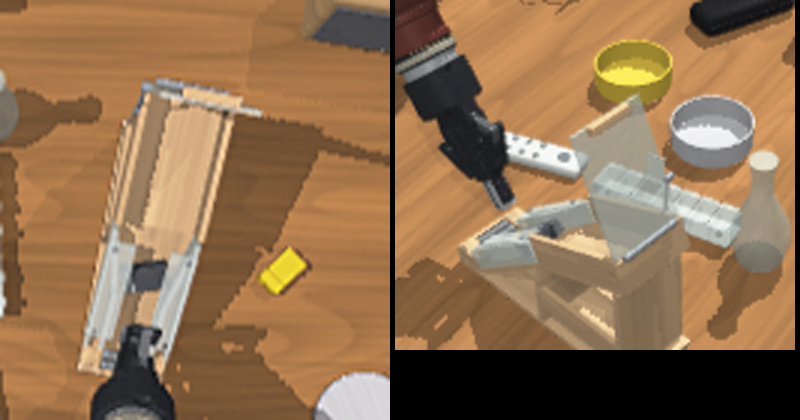

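```bash
python3 - <<'E'
from mv import *
a=cv2.imread('pics/v1_top.png')[190:260,280:360];cv2.imwrite('pics/v1b.png',cv2.resize(a,None,fx=8,fy=8,interpolation=0))
s,P,R=cur();tip=P+R[:,2]*.008
for sx in(-11,11):
  for sy in(-14.5,14.5): print(sx,sy,((proj("top",tip+R@[sx/1000,sy/1000,0])-[280,190]+.5)*8).round())
E
```

```text
-11 -14.5 [294. 361.]
-11 14.5 [312. 297.]
11 -14.5 [237. 349.]
11 14.5 [254. 285.]
```

View pics/v1b.png

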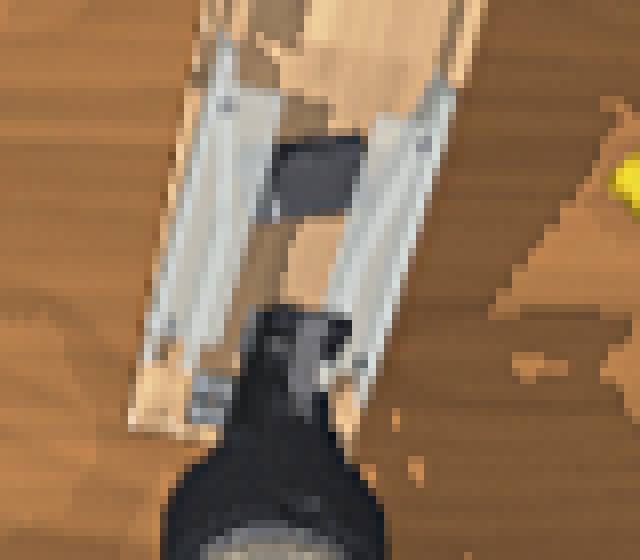

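```bash
python3 - <<'E'
from mv import *
a=cv2.imread('pics/v1_scene.png')[215:285,160:260]
a=cv2.resize(a,None,fx=7,fy=7,interpolation=0)
s,P,R=cur();tip=P+R[:,2]*.008
for sx in(-11,11):
  for sy in(-14.5,14.5):
    q=[((proj("scene",tip+R@[sx/1000,sy/1000,-z])-[160,215]+.5)*7).astype(int) for z in(0,.03)]
    cv2.line(a,tuple(map(int,q[0])),tuple(map(int,q[1])),(0,0,255),1)
cv2.imwrite('pics/v1c.png',a)
E
```

```text
(no output)
```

View pics/v1c.png

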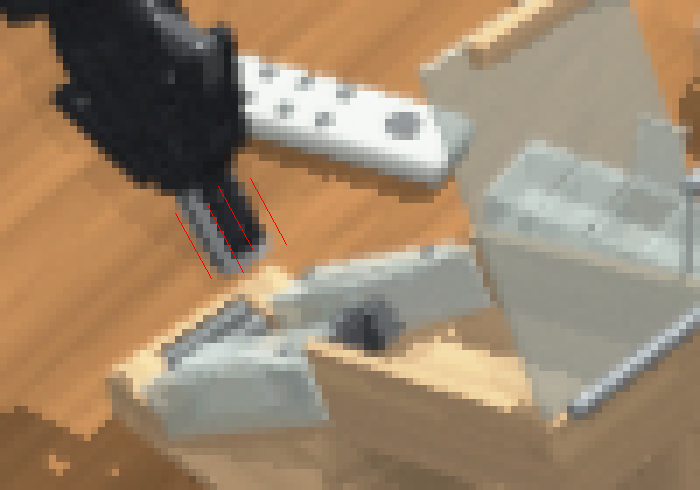

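>>> {"fn": "step_arm", "kwargs": {"deltas": [[0,0,0.01,0,0,0,1],[0,0,0.02,0,0,0,1],[0,0,0.03,0,0,0,1],[0,0,0.038,0,0,0,1],[0,0,0.044,0,0,0,1],[0,0,0.044,0,0,0,1]]}}

```text
time: 2.95
tool_pos: [0.5317, -0.1487, 0.0494]
tool_rot: [0.251, 0.728, 0.603, 0.208]
contact_force: [-0.3, 0.2, 0.1]
gripper_width: 0.002
```

```bash
python3 look.py v2
```

```text
tip chute [97.4  1.4  6.4] hop [-95.4   1.4 -20.6] F [ 0.4 -0.2  0.4] g 0.0016244029062702353 t 3.05
proj tip top [313.5 222.6] scene [202.6 265.6]
```

View pics/v2.png

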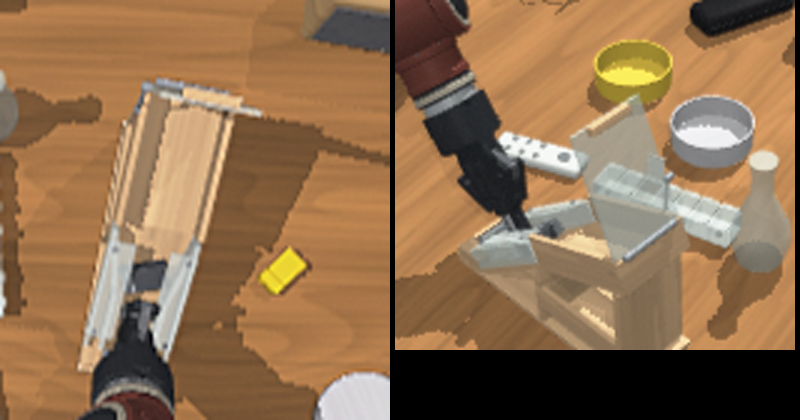

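>>> {"fn": "step_arm", "kwargs": {"deltas": [[-0.001,0.005,0,0,0,0,1],[-0.002,0.01,0,0,0,0,1],[-0.003,0.015,0,0,0,0,1],[-0.003,0.018,0,0,0,0,1],[-0.003,0.021,0,0,0,0,1],[-0.003,0.024,0,0,0,0,1],[-0.003,0.027,0,0,0,0,1],[-0.003,0.03,0,0,0,0,1]]}}

```text
time: 3.85
tool_pos: [0.5541, -0.1557, 0.067]
tool_rot: [0.251, 0.728, 0.603, 0.208]
contact_force: [0.1, -0.6, -0.8]
gripper_width: 0.001
```

```bash
python3 look.py v3
```

```text
tip chute [67.3 -1.5  6. ] hop [-66.4  -1.5 -12.8] F [-0.2 -0.  -1.2] g 0.0007124955455928007 t 3.95
proj tip top [316.7 214.5] scene [206.9 265.7]
```

View pics/v3.png

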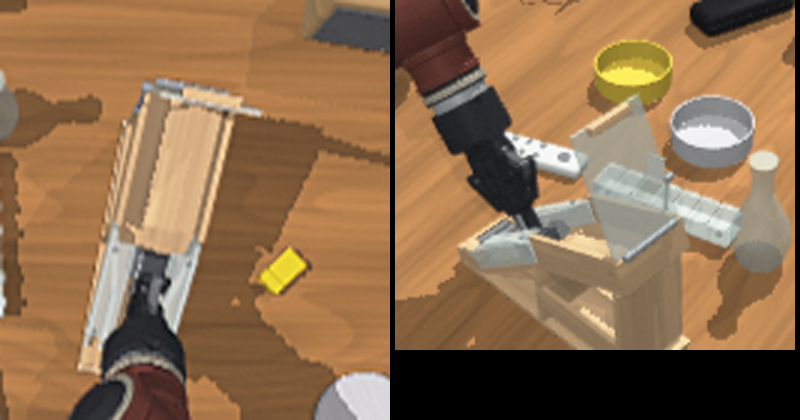

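>>> {"fn": "step_arm", "kwargs": {"deltas": [[0,0.004,0,0,0,0,1],[0,0.008,0,0,0,0,1],[0,0.012,0,0,0,0,1],[0,0.016,0,0,0,0,1],[0,0.02,0,0,0,0,1],[0,0.024,0,0,0,0,1],[0,0.028,0,0,0,0,1],[0,0.032,0,0,0,0,1],[0,0.036,0,0,0,0,1],[0,0.04,0,0,0,0,1],[0,0.044,0,0,0,0,1],[0,0.048,0,0,0,0,1],[0,0.052,0,0,0,0,1]]}}

```text
time: 5.25
tool_pos: [0.5946, -0.1634, 0.0993]
tool_rot: [0.251, 0.728, 0.603, 0.208]
contact_force: [-0.7, -0.2, 0.0]
gripper_width: 0.0
```

```bash
python3 look.py v4
```

```text
tip chute [15.  -1.4  6.1] hop [-16.1  -1.4   1.7] F [0.1 0.4 0.4] g 0.0014012376871899864 t 5.35
proj tip top [320.9 199.8] scene [216.1 264.5]
```

View pics/v4.png

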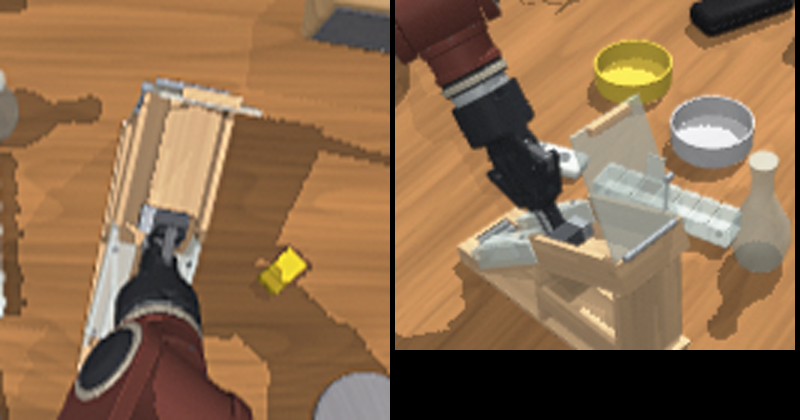

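```bash
python3 - <<'E'
from mv import *
for s,h,t in((-9,4.5,34),(-2,5,30),(5,5,26),(12,5,22),(33,5,22)): delta(D(hop(s,-1.5,h)),rot(t))
E
```

```text
t 5.35 d [-0.0001  0.0081 -0.0007] rv [ 0.0717 -0.001   0.0017] TCP [ 0.601 -0.165  0.105]
t 5.35 d [-0.0001  0.0156  0.0008] rv [ 0.1415 -0.001   0.0017] TCP [ 0.608 -0.166  0.109]
t 5.35 d [-0.0001  0.0228  0.0029] rv [ 0.2113 -0.0009  0.0018] TCP [ 0.614 -0.167  0.112]
t 5.35 d [-0.0001  0.0301  0.005 ] rv [ 0.2811 -0.0008  0.0018] TCP [ 0.621 -0.169  0.115]
t 5.35 d [-0.0002  0.0503  0.0108] rv [ 0.2811 -0.0008  0.0018] TCP [ 0.64  -0.172  0.122]
```

>>> {"fn": "step_arm", "kwargs": {"deltas": [[0,0.004,-0.0004,0.036,0,0,1],[0,0.008,-0.0007,0.072,0,0,1],[0,0.012,0,0.106,0,0,1],[0,0.0156,0.0008,0.1415,0,0,1],[0,0.019,0.0018,0.176,0,0,1],[0,0.0228,0.0029,0.211,0,0,1],[0,0.026,0.004,0.246,0,0,1],[0,0.03,0.005,0.281,0,0,1],[0,0.034,0.0062,0.281,0,0,1],[0,0.038,0.0074,0.281,0,0,1],[0,0.042,0.0085,0.281,0,0,1],[0,0.046,0.0096,0.281,0,0,1],[0,0.05,0.0108,0.281,0,0,1],[0,0.05,0.0108,0.281,0,0,1]]}}

```text
time: 6.75
tool_pos: [0.6401, -0.1721, 0.1218]
tool_rot: [0.147, 0.756, 0.626, 0.122]
contact_force: [0.3, 0.7, 0.3]
gripper_width: -0.001
```

```bash
python3 look.py v5
```

```text
tip chute [-31.8  -1.2  -4.5] hop [31.9 -1.2  4.4] F [ 0.5 -0.7  0.3] g -0.00432703625433637 t 6.85
proj tip top [324.6 184.6] scene [226.9 267. ]
```

View pics/v5.png

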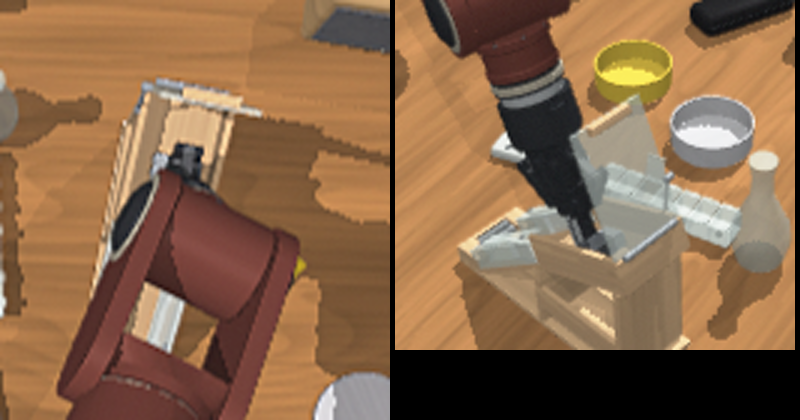

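>>> {"fn": "step_arm", "kwargs": {"deltas": [[0,-0.002,0,0,0,0,1],[0,-0.003,-0.01,0,0,0,1],[0,-0.004,-0.03,0,0,0,1],[0,-0.01,-0.05,0,0,0,0],[0,-0.04,-0.06,0,0,0,-0.3],[0,-0.07,-0.06,0,0,0,-0.3],[0,-0.07,-0.06,0,0,0,-0.3]]}}

```text
time: 7.55
tool_pos: [0.5499, -0.1543, 0.1483]
tool_rot: [0.144, 0.756, 0.627, 0.12]
contact_force: [-0.1, 0.2, -1.0]
gripper_width: 0.648
```

```bash
python3 look.py v6; python3 - <<'E'
import cv2
a=cv2.imread('pics/v6_top.png')[140:210,290:370];cv2.imwrite('pics/v6b.png',cv2.resize(a,None,fx=8,fy=8,interpolation=0))
E
```

```text
tip chute [18.9 -1.5 73. ] hop [-38.3  -1.5  64.9] F [-0.5 -0.1  1. ] g 0.6512383708842351 t 7.65
proj tip top [321.  211.6] scene [203.6 242.6]
```

View pics/v6.png

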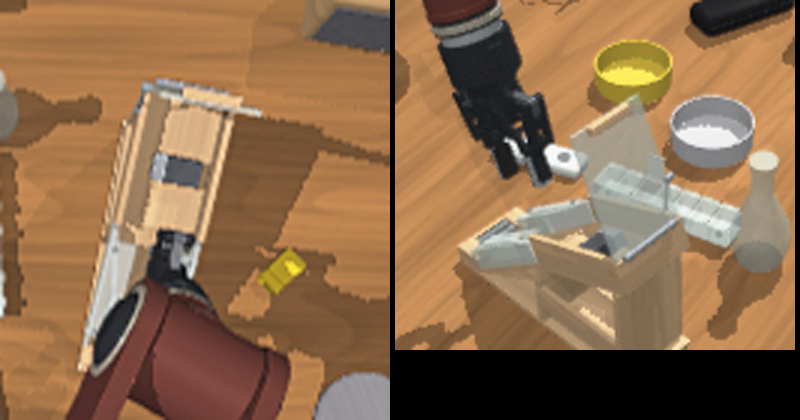

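View pics/v6b.png

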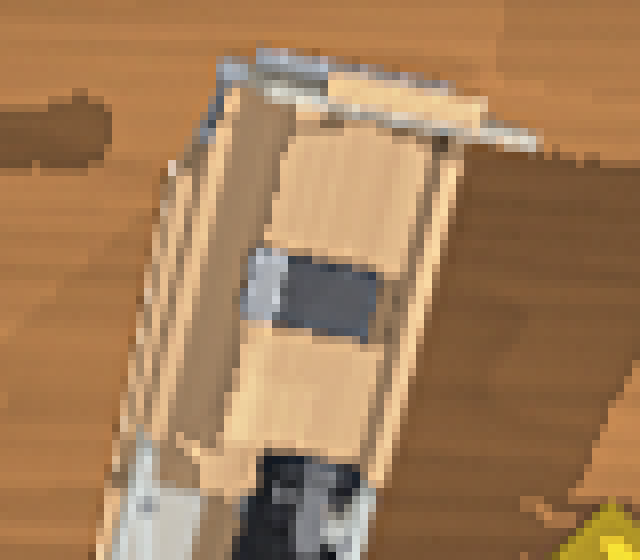

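```bash
python3 - <<'E'
from mv import *
q=np.array([(252,247),(380,275),(368,342),(242,315)])/8+[290,140]-.5
X=np.array([hoc(cast("top",*a,hop(0,0,17.5),nH)) for a in q]);print(X.round(1),X.mean(0))
E
```

```text
[[ 72.6  20.2  17.5]
 [ 72.  -27.4  17.5]
 [ 47.  -29.   17.5]
 [ 47.3  18.   17.5]] [59.74320023 -4.52995602 17.5       ]
```

```bash
python3 - <<'E'
from mv import *
for h in(60,3.5): delta(D(hop(58.5,-4,h)),rot(22))
print(manip.state()['joint_pos'].round(2))
E
```

```text
t 7.65 d [-0.0027  0.0968  0.0049] rv [-0.0001 -0.0006  0.0014] TCP [ 0.643 -0.175  0.183]
t 7.65 d [-0.0027  0.0968  0.0614] rv [-0.0001 -0.0006  0.0014] TCP [ 0.664 -0.179  0.131]
[-0.45 -0.23  2.06  0.12  0.94 -0.32]
```

>>> {"fn": "step_arm", "kwargs": {"deltas": [[-0.0027,0.03,0.002,0,0,0,-0.3],[-0.0027,0.06,0.005,0,0,0,-0.3],[-0.0027,0.085,0.005,0,0,0,-0.3],[-0.0027,0.0968,0.005,0,0,0,-0.3],[-0.0027,0.0968,0.02,0,0,0,-0.3],[-0.0027,0.0968,0.035,0,0,0,-0.3],[-0.0027,0.0968,0.048,0,0,0,-0.3],[-0.0027,0.0968,0.056,0,0,0,-0.3],[-0.0027,0.0968,0.0612,0,0,0,-0.3],[-0.0027,0.0968,0.0612,0,0,0,-0.3]]}}

```text
time: 8.65
tool_pos: [0.6632, -0.179, 0.1287]
tool_rot: [0.145, 0.756, 0.627, 0.121]
contact_force: [0.3, -0.6, 0.4]
gripper_width: 0.653
```

```bash
python3 look.py v7
```

```text
tip chute [-57.3  -3.9 -12.9] hop [58.7 -3.9  3.4] F [ 0.6  0.  -0.9] g 0.650872871964231 t 8.75
proj tip top [327.5 176. ] scene [232.8 269.9]
```

View pics/v7.png

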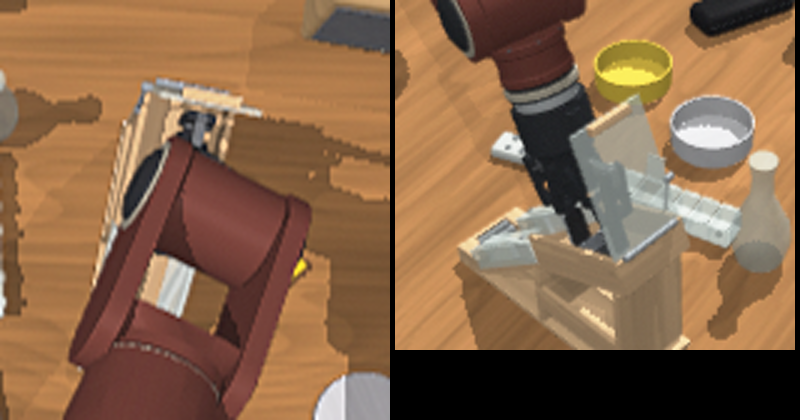

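Straddling without contact. Close.

>>> {"fn": "step_arm", "kwargs": {"deltas": [[0,0,0,0,0,0,0.2],[0,0,0,0,0,0,1],[0,0,0,0,0,0,1],[0,0,0,0,0,0,1],[0,0,0,0,0,0,1],[0,0,0,0,0,0,1],[0,0,0,0,0,0,1]]}}

```text
time: 9.45
tool_pos: [0.6644, -0.1795, 0.1315]
tool_rot: [0.147, 0.756, 0.626, 0.122]
contact_force: [-3.6, 0.4, 6.0]
gripper_width: 0.291
```

>>> {"fn": "step_arm", "kwargs": {"deltas": [[0,0,-0.005,0,0,0,1],[0,0,-0.015,0,0,0,1],[0,0,-0.03,0,0,0,1],[0,0,-0.045,0,0,0,1],[0,0,-0.06,0,0,0,1],[0,0,-0.075,0,0,0,1],[0,0,-0.09,0,0,0,1],[0,-0.005,-0.1,0,0,0,1],[0,-0.02,-0.11,0,0,0,1],[0,-0.04,-0.12,0,0,0,1],[0,-0.06,-0.125,0,0,0,1],[0,-0.08,-0.13,0,0,0,1],[0,-0.1,-0.13,0,0,0,1],[0,-0.1,-0.13,0,0,0,1]]}}

```text
time: 10.85
tool_pos: [0.5227, -0.1523, 0.2118]
tool_rot: [0.145, 0.756, 0.626, 0.121]
contact_force: [0.2, -0.4, 0.3]
gripper_width: 0.295
```

```bash
python3 look.py v8; python3 - <<'E'
from mv import *
print(manip.state()['joint_pos'].round(2))
# above tin, vertical, az radial
a=np.arctan2(.151,.595)
for z in(.2,.06,.02): delta([.595,.151,z],rot(0,az=a))
E
```

```text
tip chute [  2.9  -4.2 139.7] hop [-41.3  -4.2 133.5] F [ 0.1 -0.4 -0.6] g 0.290787294281075 t 10.95
proj tip top [324.  218.7] scene [193.5 220.1]
[-0.47 -0.37  2.06  0.12  1.08 -0.32]
t 10.95 d [0.3118 0.0093 0.01  ] rv [ 0.3775  0.0834 -0.4301] TCP [0.595 0.151 0.208]
t 10.95 d [ 0.3118 -0.0431  0.1398] rv [ 0.3775  0.0834 -0.4301] TCP [0.595 0.151 0.068]
t 10.95 d [ 0.3118 -0.0581  0.1769] rv [ 0.3775  0.0834 -0.4301] TCP [0.595 0.151 0.028]
```

View pics/v8.png

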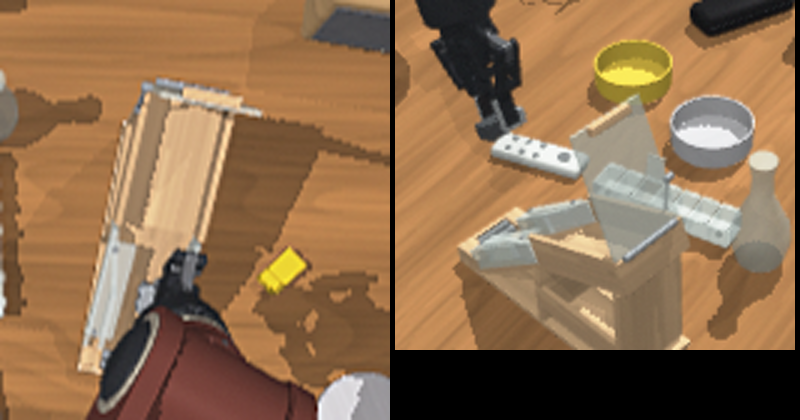

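>>> {"fn": "step_arm", "kwargs": {"deltas": [[0.02,0.001,0.001,0.05,0.01,-0.05,1],[0.05,0.002,0.002,0.1,0.02,-0.1,1],[0.085,0.003,0.004,0.15,0.03,-0.15,1],[0.12,0.004,0.005,0.2,0.04,-0.2,1],[0.16,0.005,0.006,0.25,0.05,-0.25,1],[0.2,0.006,0.007,0.29,0.06,-0.3,1],[0.24,0.008,0.008,0.33,0.07,-0.36,1],[0.275,0.009,0.009,0.36,0.08,-0.4,1],[0.3,0.009,0.01,0.3775,0.0834,-0.43,1],[0.3118,0.0093,0.01,0.3775,0.0834,-0.43,1],[0.3118,0.0093,0.01,0.3775,0.0834,-0.43,1],[0.3118,0.0093,0.01,0.3775,0.0834,-0.43,1]]}}

```text
time: 12.15
tool_pos: [0.5951, 0.1504, 0.2077]
tool_rot: [-0.0, 0.614, 0.789, -0.0]
contact_force: [-0.8, -0.1, -0.9]
gripper_width: 0.289
```

```bash
cat > look2.py <<'E'
import sys
from mv import *
k=sys.argv[1]
a=manip.grab_frame("top")[:,:,::-1];b=manip.grab_frame("scene")[:,:,::-1]
cv2.imwrite(f'pics/{k}_top.png',a);cv2.imwrite(f'pics/{k}_scene.png',b)
s,P,R=cur();tip=P+R[:,2]*.008
print('tip',tip.round(4),'F',s['contact_force'].round(1),'g',s['gripper_width'],'t',s['time'])
A=cv2.resize(a[130:280,150:280],None,fx=3,fy=3,interpolation=cv2.INTER_CUBIC)
B=cv2.resize(b[130:280,180:340],None,fx=2.5,fy=2.5,interpolation=cv2.INTER_CUBIC)
H=np.zeros((450,800,3),'uint8');H[:A.shape[0],:A.shape[1]]=A;H[:B.shape[0],395:395+B.shape[1]]=B
cv2.imwrite(f'pics/{k}.png',H)
E
python3 look2.py w1;python3 - <<'E'
from mv import *
a=np.arctan2(.151,.595)
for z in(.2,.06,.01): delta([.595,.151,z],rot(0,az=a))
# tin from scene rim: predicted rim ellipse centre check
print(proj("scene",[.595,.151,.034]),proj("top",[.595,.151,.034]))
E
```

```text
tip [0.5949 0.1499 0.1998] F [ 0.  -0.2 -1.4] g 0.29383623011167387 t 12.25
t 12.25 d [ 0.0011  0.0003 -0.0002] rv [-0.0005 -0.     -0.0014] TCP [0.595 0.151 0.208]
t 12.25 d [0.0011 0.0004 0.1398] rv [-0.0005 -0.     -0.0014] TCP [0.595 0.151 0.068]
t 12.25 d [0.0011 0.0004 0.1898] rv [-0.0005 -0.     -0.0014] TCP [0.595 0.151 0.018]
[276.23939342 217.72143943] [218.71676804 202.25808179]
```

View pics/w1.png

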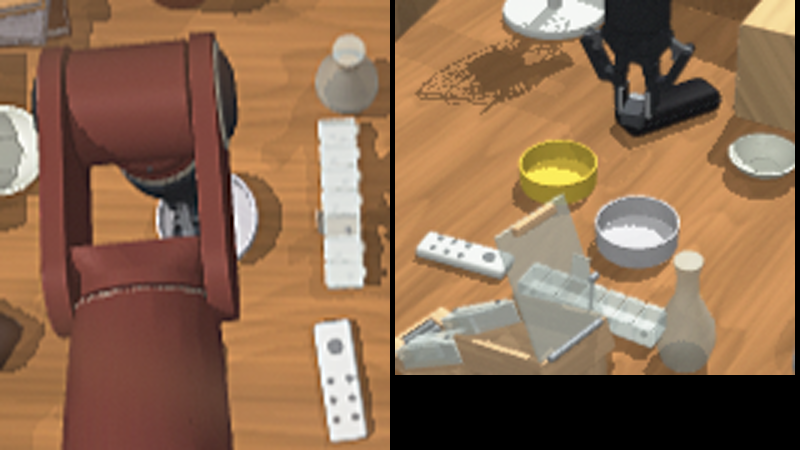

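>>> {"fn": "step_arm", "kwargs": {"deltas": [[0.001,0,0.03,0,0,0,1],[0.001,0,0.07,0,0,0,1],[0.001,0,0.11,0,0,0,1],[0.001,0,0.14,0,0,0,1],[0.001,0,0.16,0,0,0,1],[0.001,0,0.175,0,0,0,1],[0.001,0,0.181,0,0,0,1],[0.001,0,0.185,0,0,0,1],[0.001,0,0.187,0,0,0,1],[0.001,0,0.187,0,0,0,1],[0.001,0,0.187,0,0,0,1]]}}

```text
time: 13.35
tool_pos: [0.5954, 0.1522, 0.0218]
tool_rot: [0.0, 0.614, 0.789, 0.001]
contact_force: [0.1, -0.3, -1.3]
gripper_width: 0.287
```

```bash
python3 look2.py w2
```

```text
tip [0.5952 0.1522 0.0136] F [-0.3  0.1 -0.6] g 0.2925510916598245 t 13.45
```

View pics/w2.png

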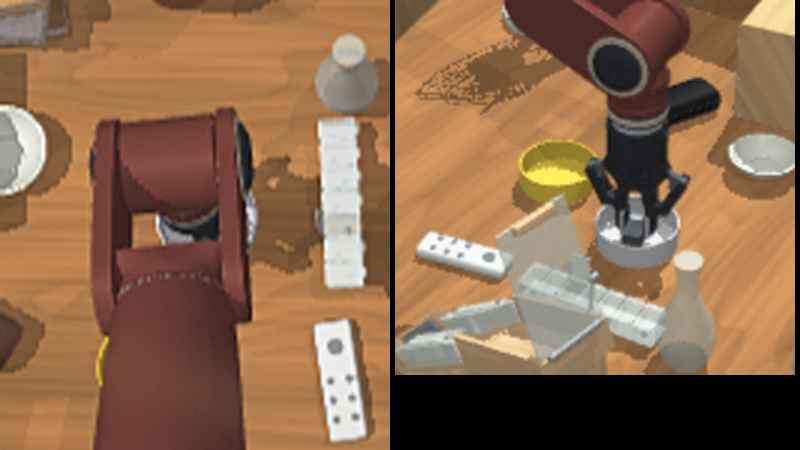

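>>> {"fn": "step_arm", "kwargs": {"deltas": [[0,0,0.0015,0,0,0,1],[0,0,0.003,0,0,0,1],[0,0,0.0045,0,0,0,1],[0,0,0.0055,0,0,0,1],[0,0,0.0055,0,0,0,1]]}}

```text
time: 13.95
tool_pos: [0.5944, 0.152, 0.0149]
tool_rot: [-0.001, 0.614, 0.789, -0.0]
contact_force: [-0.2, 0.4, -0.0]
gripper_width: 0.29
```

>>> {"fn": "step_arm", "kwargs": {"deltas": [[0,0,0.001,0,0,0,1],[0,0,0.002,0,0,0,1],[0,0,0.002,0,0,0,1]]}}

```text
time: 14.25
tool_pos: [0.5949, 0.1521, 0.0143]
tool_rot: [-0.0, 0.614, 0.789, -0.0]
contact_force: [-2.9, 0.4, 5.5]
gripper_width: 0.291
```

>>> {"fn": "step_arm", "kwargs": {"deltas": [[0,0,0,0,0,0,0.3],[0,0,0,0,0,0,0.15],[0,0,0,0,0,0,0],[0,0,0,0,0,0,0],[0,0,-0.005,0,0,0,0],[0,0,-0.02,0,0,0,0],[0,0,-0.04,0,0,0,0],[0,0,-0.08,0,0,0,0],[0,0,-0.12,0,0,0,0],[0,-0.04,-0.16,0,0,0,0],[0,-0.08,-0.18,0,0,0,0],[0,-0.12,-0.18,0,0,0,0],[0,-0.16,-0.18,0,0,0,0],[0,-0.2,-0.18,0,0,0,0],[0,-0.2,-0.18,0,0,0,0]]}}

```text
time: 15.75
tool_pos: [0.3974, 0.1023, 0.1936]
tool_rot: [0.0, 0.614, 0.789, 0.0]
contact_force: [1.1, -0.6, 0.2]
gripper_width: 0.5
```

```bash
python3 look2.py w3; python3 - <<'E'
import cv2
a=cv2.imread('pics/w3_top.png')[130:260,180:380];cv2.imwrite('pics/w3b.png',cv2.resize(a,None,fx=4,fy=4,interpolation=cv2.INTER_CUBIC))
E
```

```text
tip [0.4009 0.1028 0.1868] F [-0.3 -0.  -0.3] g 0.49898702339029444 t 15.85
```

View pics/w3.png

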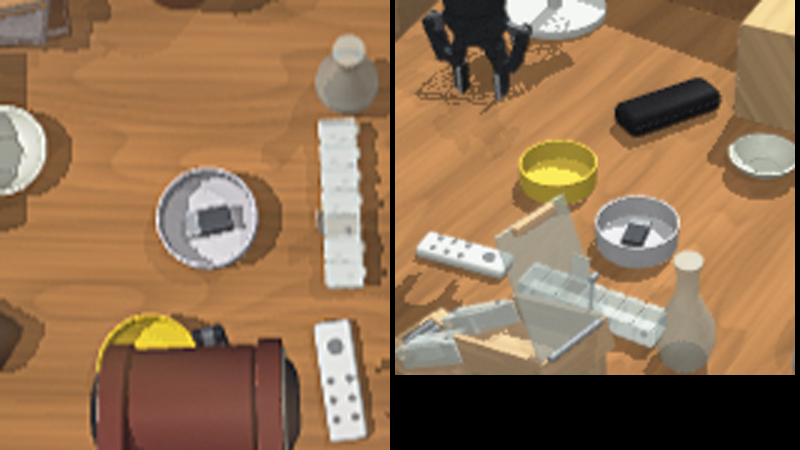

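View pics/w3b.png

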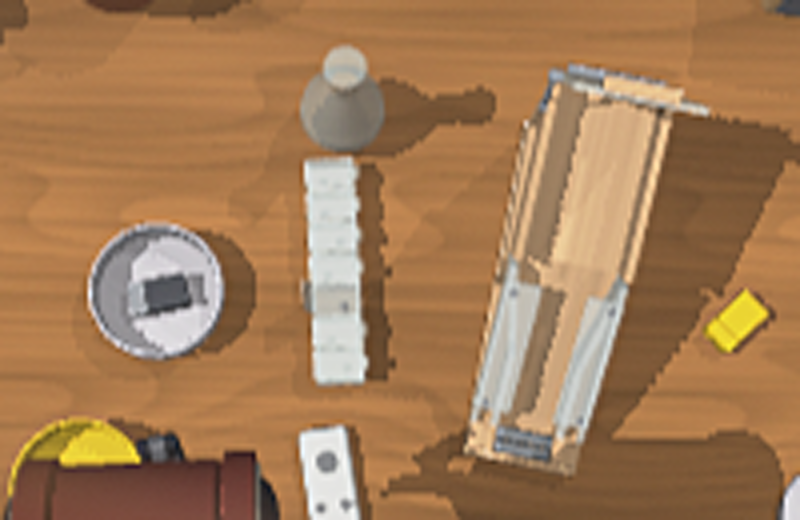

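```bash
python3 - <<'E'
from mv import *
a=cv2.imread('pics/top0_raw.png');b=cv2.imread('pics/w3_top.png')
d=(cv2.absdiff(a,b).max(2)>40).astype('uint8')
n,l,s,c=cv2.connectedComponentsWithStats(d);print([list(map(int,x)) for x in s[1:] if x[4]>3])
im=b;hsv=cv2.cvtColor(im,cv2.COLOR_BGR2HSV);m=((hsv[...,1]<70)).astype('uint8');mm=np.zeros_like(m);mm[175:230,190:245]=m[175:230,190:245]
n,l,s,c=cv2.connectedComponentsWithStats(mm);i=1+s[1:,4].argmax();e=cv2.fitEllipse(cv2.convexHull(cv2.findContours((l==i).astype('uint8'),0,1)[0][0]));print(onz("top",*e[0],.03))
s=manip.state();print(s['joint_vel'].round(3),s['contact_force'].round(1));print(manip.job_done())
E
```

```text
[[213, 198, 19, 12, 139], [212, 202, 3, 5, 12], [312, 206, 14, 12, 125], [275, 237, 107, 73, 4331], [180, 238, 100, 146, 6776], [184, 264, 3, 5, 9], [220, 264, 6, 2, 9], [379, 293, 133, 90, 6613], [281, 307, 67, 67, 3502], [183, 327, 6, 4, 19], [348, 334, 59, 50, 2066], [226, 377, 16, 7, 69]]
[0.595593   0.15134459 0.03      ]
[ 0.004  0.059 -0.047  0.002 -0.009  0.   ] [-0.3 -0.  -0.3]
the job is handed in; nothing more can be done
None
```

The block battery is out of the chute and lying flat in the aluminium tin, and the job is handed in at about 16 s of the 61 s allowed. I pushed it up the chute through the slot with closed fingers and on into the hopper. There I gripped it with the hand leaning like the lid, lifted it out, lowered it into the tin until I felt light contact, and released it.

- **Tin:** its measured centre was (0.595, 0.151) before and (0.596, 0.151) after, so it did not move.
- **Cells and other things:** before-and-after top views changed only where the block left and landed and where the arm and its shadows fell. The cells are still in the trough, and the yellow look-alikes showed no sign of contact. The arm partly hid the yellow tin in the last top view, but the side view shows it in place.
- **Forces:** the readings I took stayed at about 7 N or less, and the gripper was touching nothing at hand-in.
- **Disagreement:** the block came to rest about 7 mm farther up the hopper than I had worked out from the finger position. I used the camera position for the grasp, which held.

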